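Line up the bench rail by height

ROBOT

A 7-joint arm with a two-finger parallel gripper is mounted at the origin on a cart in front of the work surface, level with it; the furniture and walls round the work are solid. World frame = base frame: x ahead of the robot, y to its left, z up, the work surface at z = 0. Lengths are in m, angles in rad, forces in N, time in s.
With the tool pointing down it reaches from about 0.425 to 0.875 m from the base axis. Payload 4.7 kg.
Tool frame: the origin (TCP) lies midway between the tips of the shut fingers; the grasp point (between the pads) lies 19 mm behind it (ctrl.grip_depth is the distance from the TCP to the grasp point, in m); z points along the fingers, y is the direction in which the jaws open and shut (so a half turn about z gives the same grasp; the last joint's range is limited). The gripper opens to 87 mm and grips with 3 to 60 N. Pads are 19 mm wide; open, the fingers measure 117 mm over their backs; the gripper's body (75 mm by 190 mm) begins 51 mm behind the grasp point.
Start: joints at [-1.123, 0.321, -0.07, 1.45, 0.023, 1.371, -0.057], TCP at [0.273, 0.59, 0.223] pointing down, gripper open.
Joint ranges: [-2.86, 2.86], [-0.3, 2.09], [-1.38, 1.24], [0.06, 2.45], [-1.56, 4.7], [0.09, 2.05], [-2.69, 2.69]. Speed limits (rad/s): [2.57, 2.57, 3.14, 3.14, 3.14, 3.14, 3.14].

INTERFACE

Orientations are given as a rotation vector (axis times angle).
In Python, from bench import ctrl gives the robot as it stands. The module is installed in compiled form; this text tells all that it offers.
- The arm moves only by the shell command python3 -m inch 'ROWS' [FORCE]. ROWS is JSON, a list of rows, each a list of 5 numbers: the opening, from -1 (shut) to 1 (fully open), so that 0 is half open, then the shift along the tool's x, y, z in mm, then the turn about the tool's z in rad. In form: [[fingers, tx, ty, tz, twist], ...]. A call has 1 to 5 rows; each row shifts and turns the pose as measured when the row begins, along the tool's axes as they then stand; what a row does not reach is not made up. A row lasts 1/8 s, in which the tool goes at most 62.5 mm and 10.7 degrees, less where a joint would pass 70% of its speed; a pose out of reach is approached as far as the arm can. A call is refused whole if a number of a shift passes 62.5 or a number of a turn 0.188, either way. A call with a gripper value outside its range is refused whole. The fingers move at their own pace and stop on an object; FORCE is the grip in N (left out, the last holds). Time passes only in rows, so rows that do not move let the fingers close. It gives the time, the measured TCP pose, the force and the opening at its end, in the units of the state.
- ctrl.get_state(): the state, without advancing time (a new reading comes with each control period).
- ctrl.get_image(name): name is "side" or "top"; returns a dict with "color" (400x640x3 uint8, red, green, blue), "range_z" (400x640 float32, m along the optical axis (not along the pixel's ray), 0 where there is no reading), "K" (3x3 intrinsics, pixels), "R" (3x3) and "t" (3): a world point X has camera coordinates R X + t. Camera axes: x right, y down, z forward; pixel columns grow to the right and rows downward; lengths in m; the calibration is good to about 2 mm. A picture is of the moment at which its call begins.
- ctrl.close_job(): hands the job in, once; it reports no verdict.
The state is a dict: "time": time; "joint_positions": joint angles; "qd": joint speeds; "joint_torque": joint torques, N m; "position": TCP position; "tool_rot": TCP orientation; "ft_force": force on the tool from outside, world axes, zero at the start; "torque": the same for the moment, N m; "grip_width": opening from 0.0 (shut) to 1.0 (fully open).
Only numpy, scipy, OpenCV 4.12 (cv2) and the standard library are available. Lean on these libraries where they do the work, as an engineer would, in place of code of your own. Each camera call takes 0.05 s, during which the arm holds its last target. There are 200 camera calls.

TASK

Line up the two glass jars, the steel doming block and the flat steel bench block on the wooden rail in order of height: the tallest on the cork disc next to the tall wooden post, then each next shorter one on the next disc along, so that the lowest ends up by the low stub. Stand each one upright, centred on its disc, and let go of it.

Things in the scene. Friction and masses are not known exactly. Their poses are not given: they have to be found in the camera images.
- pumice_jar_center (a point): Small round glass jar with a black lid and pale label, 61 mm in diameter, 74 mm tall, 0.11 kg, lid fixed. Its position is given at its centre, half-way up; z axis up when upright. Can be gripped round the body at any yaw; grip it a little above the middle, so that the palm of the gripper stays clear of the lid.
- bead_jar_center (a point): Smaller round glass jar with a grey lid and blue contents, 49 mm in diameter, 57 mm tall, 0.11 kg, lid fixed. Its position is given at its centre, half-way up; z axis up when upright. Can be gripped round the body at any yaw.
- doming_block_center (a point): Steel doming block: a 42 mm cube with round hollows in its top, 42 mm tall, about 0.5 kg. Its position is given at its centre, half-way up; z axis up when upright. x and y axes are square to its sides.
- steel_block_center (a point): Polished flat steel bench block, 64 x 64 mm and 20 mm tall, about 0.6 kg. Its position is given at its centre, half-way up; z axis up when upright. x and y axes are square to its sides; grip it across two opposite sides.
- mark_a: Round cork disc 70 mm in diameter, fixed on the wooden rail, the leftmost (largest y) of a straight row of four spaced 100 mm apart. Origin at the centre of its top face, 14 mm above the bench top. The rail is a fixed flat board, 96 mm wide, 480 mm long, 12 mm thick, lying roughly across in front of the robot; z is up, y along the row to the left, x across the rail.
- mark_b: Round cork disc 70 mm in diameter, fixed on the wooden rail, the second from the left of a straight row of four spaced 100 mm apart. Origin at the centre of its top face, 14 mm above the bench top. The rail is a fixed flat board, 96 mm wide, 480 mm long, 12 mm thick, lying roughly across in front of the robot; z is up, y along the row to the left, x across the rail.
- mark_c: Round cork disc 70 mm in diameter, fixed on the wooden rail, the third from the left of a straight row of four spaced 100 mm apart. Origin at the centre of its top face, 14 mm above the bench top. The rail is a fixed flat board, 96 mm wide, 480 mm long, 12 mm thick, lying roughly across in front of the robot; z is up, y along the row to the left, x across the rail.
- mark_d: Round cork disc 70 mm in diameter, fixed on the wooden rail, the rightmost (smallest y) of a straight row of four spaced 100 mm apart. Origin at the centre of its top face, 14 mm above the bench top. The rail is a fixed flat board, 96 mm wide, 480 mm long, 12 mm thick, lying roughly across in front of the robot; z is up, y along the row to the left, x across the rail.
- post: Tall turned dark wooden post, fixed on one end of the rail, in line with the discs, 73 mm beyond the centre of the end disc (either mark_a or mark_d: it varies). Greatest diameter 28 mm, 72 mm tall; origin at its foot, on the rail's top. The other end of the rail has a low wooden stub, 14 mm tall, in the same place.
Mind the look-alikes: they are no part of the job. What is shaped like the part that bears bead_jar_center but red or yellow is not meant.

How it is judged:
At the end, for the whole second after the job is handed in: Counted from the disc beside the tall post: pumice jar (74 mm), bead jar (57 mm), doming block (42 mm), flat steel block (20 mm), one on each disc; each within 15 mm of its disc's centre, standing on the disc (height within 6 mm), upright within 0.1 rad, released and at rest (((horizontal distance between post and mark_a below 0.12 m and horizontal distance between pumice_jar_center and mark_a below 0.015 m and z of pumice_jar_center in the frame of mark_a between 0.031 and 0.043 m and horizontal distance between bead_jar_center and mark_b below 0.015 m and z of bead_jar_center in the frame of mark_b between 0.0225 and 0.0345 m and horizontal distance between doming_block_center and mark_c below 0.015 m and z of doming_block_center in the frame of mark_c between 0.015 and 0.027 m and horizontal distance between steel_block_center and mark_d below 0.015 m and z of steel_block_center in the frame of mark_d between 0.004 and 0.016 m) or (horizontal distance between post and mark_d below 0.12 m and horizontal distance between pumice_jar_center and mark_d below 0.015 m and z of pumice_jar_center in the frame of mark_d between 0.031 and 0.043 m and horizontal distance between bead_jar_center and mark_c below 0.015 m and z of bead_jar_center in the frame of mark_c between 0.0225 and 0.0345 m and horizontal distance between doming_block_center and mark_b below 0.015 m and z of doming_block_center in the frame of mark_b between 0.015 and 0.027 m and horizontal distance between steel_block_center and mark_a below 0.015 m and z of steel_block_center in the frame of mark_a between 0.004 and 0.016 m)) and angle between each of pumice_jar_center, bead_jar_center, doming_block_center, steel_block_center's own z axis and vertical below 0.1 rad and linear speed of each of pumice_jar, bead_jar, doming_block, steel_block below 0.01 m/s and angular speed of each of pumice_jar, bead_jar, doming_block, steel_block below 0.1 rad/s); the robot touches nothing.
It also fails if it takes over 104 s, if anything falls off the work surface, if the arm or the gripper's body presses on something with over 40 N, if the wrist force passes 120 N, or if a joint passes its speed limit or range.

## Working session

There is one attempt and no reset: what is moved stays moved. The work goes in short steps, Python scripts to look and compute and a shell command to move; the robot and the scene stay as the last step left them, time stands still between calls to the robot, and variables do not carry over. Pictures are saved under pics/ and viewed, about 12 in all and at most 16, crops included, and the job is handed in when it is done.

```bash
mkdir -p pics; cat > h.py <<'E'
import numpy as np, cv2
from bench import ctrl
def snap(n,f):
    im=ctrl.get_image(n); np.savez('pics/'+f+'.npz',**im); cv2.imwrite('pics/'+f+'.png',im['color'][:,:,::-1]); return im
def cloud(im):
    z=im['range_z'];h,w=z.shape;u,v=np.meshgrid(np.arange(w),np.arange(h));K=im['K']
    c=np.stack([(u-K[0,2])/K[0,0]*z,(v-K[1,2])/K[1,1]*z,z],-1)
    return (c-im['t'])@im['R']
def ray(im,u,v,zp):
    d=im['R'].T@np.linalg.inv(im['K'])@np.array([u,v,1.]);o=-im['R'].T@im['t']
    return o+d*(zp-o[2])/d[2]
E
python3 - <<'E'
from h import *
for n in('top','side'):
    im=snap(n,n+'0');print(n,-im['R'].T@im['t'],im['R'][2])
s=ctrl.get_state();print(s['time'],s['position'],s['tool_rot'],s['grip_width'],s['ft_force'])
E
```

```text
top [0.340755   0.12345725 0.97986747] [ 0.15200619 -0.00701425 -0.98835465]
side [ 0.44220856 -0.6362476   0.44837692] [ 0.05007338  0.89940416 -0.43424051]
0.1 [0.27305472 0.58932825 0.22156697] [-6.75895781e-01 -3.06778375e+00  2.65199586e-03] 1.0034371896165117 [ 0.4752384   0.0485276  -0.26735441]
```

View pics/top0.png

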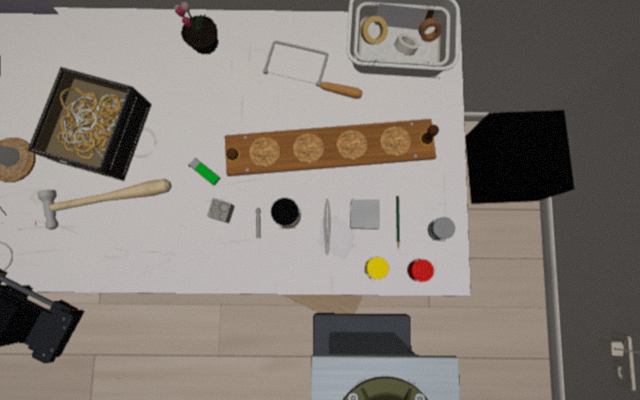

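View pics/side0.png

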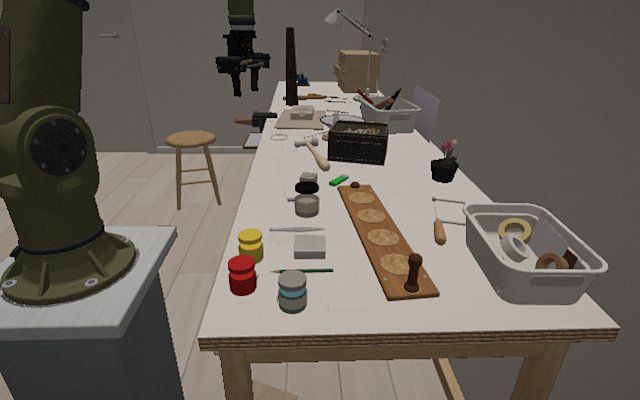

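Top view: the post is at (431,131), so mark_d is the post end, and the stub is at (232,154). Discs a to d are at (264,152), (308,148), (352,144) and (396,141).
Candidates:
- **Bead jar:** grey lid at (443,229). The look-alikes are red (421,270) and yellow (377,268).
- **Pumice jar:** black lid at (285,212). The black flowerpot at (200,34) could be confused with it.
- **Doming block:** (221,210).
- **Steel block:** (365,214).

In the side view, the bead jar (292,290) shows blue contents.

```bash
python3 - <<'E'
from h import *
L=np.load('pics/top0.npz');im={k:L[k] for k in L};P=cloud(im);c=im['color'];hsv=cv2.cvtColor(c,cv2.COLOR_RGB2HSV)
print('bench z',[P[v,u].round(4) for u,v in((250,270),(300,90),(440,190))])
for n,u,v,h in(('pum',285,212,.074),('bead',443,229,.057),('dome',221,210,.042),('steel',365,214,.020)):
    w=P[v-28:v+28,u-28:u+28]; m=(abs(w[...,2]-h)<.006).astype(np.uint8)
    nl,lab,st,ce=cv2.connectedComponentsWithStats(m)
    k=1+np.argmax(st[1:,4]);q=w[lab==k]
    xy=q[:,:2].astype(np.float32);r=cv2.minAreaRect(xy*1000);cc,rad=cv2.minEnclosingCircle(xy*1000)
    ys,xs=np.nonzero(lab==k);uv=(xs.mean()+u-28,ys.mean()+v-28)
    print(n,'z',q[:,2].mean().round(4),'mean',xy.mean(0).round(4),'rect',np.round(r[0],1),np.round(r[1],1),round(r[2],1),'circ',np.round(cc,1),round(rad,1),'ray',ray(im,*uv,h)[:2].round(4),len(q))
g=cv2.cvtColor(c,cv2.COLOR_RGB2LAB).astype(int)
# rail & discs
m=(abs(P[...,2]-.013)<.007)&(hsv[...,1]>70)&(P[...,0]>.4)&(P[...,1]<.45)
m=cv2.morphologyEx(m.astype(np.uint8),cv2.MORPH_OPEN,np.ones((5,5)))
nl,lab,st,ce=cv2.connectedComponentsWithStats(m);k=1+np.argmax(st[1:,4]);q=P[lab==k]
r=cv2.minAreaRect((q[:,:2]*1000).astype(np.float32));print('rail',r,st[k])
for u,v in((264,152),(308,148),(352,144),(396,141)):
    print('disc',u,v,ray(im,u,v,.014).round(4),hsv[v,u])
print('railcol',hsv[160,285],hsv[131,330],hsv[152,375])
big=cv2.resize(c[110:290,190:470],None,fx=2.8,fy=2.8,interpolation=cv2.INTER_CUBIC);cv2.imwrite('pics/crop1.png',big[:,:,::-1])
E
```

```text
bench z [array([3.328e-01, 2.974e-01, 2.000e-04]), array([ 7.539e-01,  1.952e-01, -3.000e-04]), array([ 0.5172, -0.1297, -0.0006])]
pum z 0.0741 mean [0.4543 0.2169] rect [455.  216.9] [57.4 56.8] 1.3 circ [454.7 216.9] 29.5 ray [0.4543 0.2169] 624
bead z 0.0568 mean [ 0.4248 -0.1204] rect [ 423.9 -121.4] [44.9 46.3] 1.9 circ [ 425.2 -121.3] 23.7 ray [ 0.4247 -0.1204] 385
dome z 0.0413 mean [0.4602 0.3634] rect [461.2 362.4] [42.9 41.8] 73.8 circ [460.9 362. ] 28.2 ray [0.4601 0.3632] 335
steel z 0.0201 mean [0.4575 0.0442] rect [457.9  44.6] [64.5 63.3] 90.0 circ [458.  44.] 43.9 ray [0.4574 0.0442] 835
rail ((613.5214233398438, 123.44447326660156), (96.2424087524414, 477.0097351074219), 5.513841152191162) [ 225  120  210   55 7903]
disc 264 152 [0.5983 0.2731 0.014 ] [ 17 140 146]
disc 308 148 [0.6088 0.1731 0.014 ] [ 17 131 150]
disc 352 144 [0.6194 0.0727 0.014 ] [ 17 141 147]
disc 396 141 [ 0.6276 -0.0282  0.014 ] [ 16 140 153]
railcol [ 14 160 123] [ 14 168 123] [ 15 164 121]
```

View pics/crop1.png

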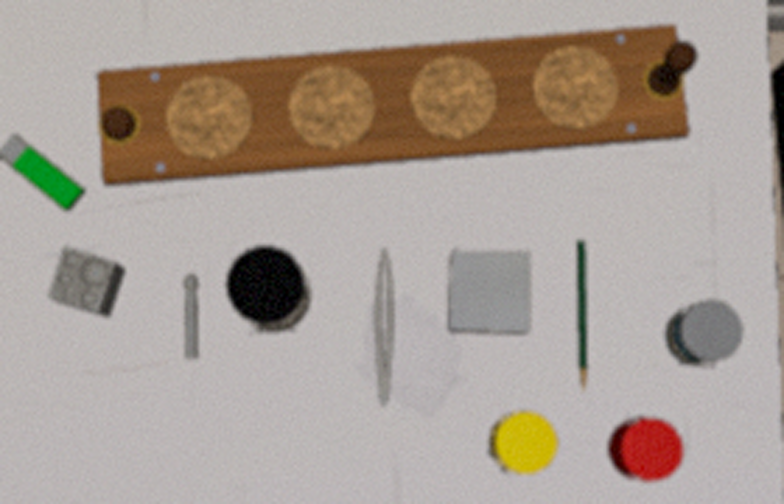

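```bash
cat > go.py <<'E'
import sys
from h import *
from scipy.spatial.transform import Rotation as Ro
s=ctrl.get_state();R=Ro.from_rotvec(s['tool_rot']).as_matrix();p=s['position']
ya=np.degrees(np.arctan2(R[1,1],R[0,1]))
print('t',round(s['time'],2),'p',np.round(p,4),'yang',round(ya,2),'tilt',np.round(R[:2,2],4),'g',round(s['grip_width'],3),'F',np.round(s['ft_force'],1),'q7',round(s['joint_positions'][6],2))
if len(sys.argv)>3:
    T=np.array(list(map(float,sys.argv[1:4])))
    print('shift mm',np.round(R.T@(T-p)*1000,1))
if len(sys.argv)>4: print('twist',round(np.radians((ya-float(sys.argv[4])+90)%180-90),3))
E
python3 -m inch '[[0.6,0,0,0,-0.15],[0.6,0,0,0,0]]'; python3 go.py .461 .3625 .15 73.8
```

```text
time: 0.35
position: [0.2728, 0.5887, 0.2203]
tool_rot: [-0.44, -3.11, 0.006]
ft_force: [-0.1, 0.4, -0.3]
grip_width: 0.857
t 0.35 p [0.2728 0.5887 0.2203] yang 73.88 tilt [-0.0016 -0.0037] g 0.857 F [-0.1  0.4 -0.3] q7 0.09
shift mm [-243.7 -164.8   70.8]
twist 0.001
```

```bash
python3 -m inch '[[0.6,-48,-33,14,0],[0.6,-48,-33,14,0],[0.6,-48,-33,14,0],[0.6,-48,-33,14,0],[0.6,-48,-33,14,0]]'; python3 go.py .461 .3625 .07 73.8
```

```text
time: 0.98
position: [0.4567, 0.3628, 0.1479]
tool_rot: [-0.444, -3.107, -0.001]
ft_force: [1.5, 0.2, -0.4]
grip_width: 0.802
t 0.97 p [0.4567 0.3628 0.1479] yang 73.73 tilt [-0.0029  0.0009] g 0.802 F [ 1.5  0.2 -0.4] q7 0.58
shift mm [-4.5  1.  77.9]
twist -0.001
```

```bash
python3 -m inch '[[0.6,-4,1,40,0],[0.6,0,0,38,0],[0.6,0,0,0,0]]'; python3 go.py .461 .3625 .007 73.8; python3 - <<'E'
from h import *
im=snap('top','t1');s2=snap('side','s1')
a=cv2.resize(im['color'][150:260,180:330],(600,440));b=cv2.resize(s2['color'][110:260,230:410],(528,440))
cv2.imwrite('pics/c2.png',cv2.resize(np.hstack([a,b])[:,:,::-1],(800,312)))
E
```

```text
time: 1.35
position: [0.4657, 0.3547, 0.0674]
tool_rot: [-0.477, -3.104, 0.004]
ft_force: [-1.0, 0.1, 1.1]
grip_width: 0.798
t 1.35 p [0.4657 0.3547 0.0674] yang 72.51 tilt [-0.0016 -0.0024] g 0.798 F [-1.   0.1  1.1] q7 0.59
shift mm [ 6.8  6.2 60.4]
twist -0.023
```

View pics/c2.png

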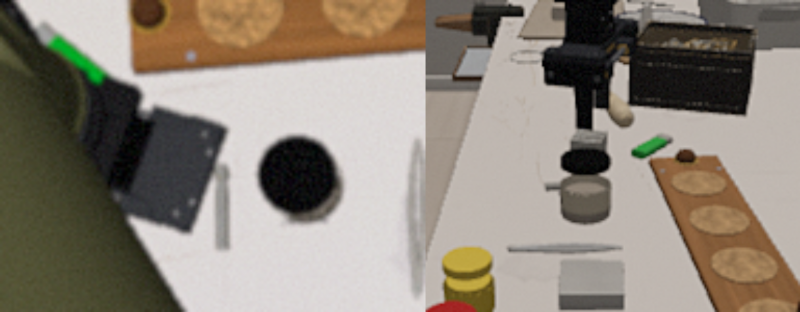

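The gripper is over the doming block at left, with the fingers either side of it in the side view. The arm lagged and drifted about 8 mm, so I'll correct that while hovering and then descend.

```bash
python3 -m inch '[[0.6,7,6,0,-0.02],[0.6,0,0,0,0]]'; python3 go.py .461 .3625 .007 73.8;
```

```text
time: 1.7
position: [0.4633, 0.3684, 0.0747]
tool_rot: [0.439, 3.104, 0.012]
ft_force: [0.6, 0.4, 0.5]
grip_width: 0.8
t 1.7 p [0.4633 0.3684 0.0747] yang 73.9 tilt [0.0074 0.0069] g 0.8 F [0.6 0.4 0.5] q7 0.59
shift mm [ 0.9 -6.9 67.7]
twist 0.002
```

```bash
python3 -m inch '[[0.6,0,0,0,0],[0.6,0,0,0,0]]'; python3 go.py .461 .3625 .007 73.8;python3 -m inch '[[0.6,0,0,0,0],[0.6,0,0,0,0]]'; python3 go.py .461 .3625 .007 73.8
```

```text
time: 1.95
position: [0.4637, 0.3696, 0.0764]
tool_rot: [0.437, 3.103, 0.015]
ft_force: [-0.4, 0.4, -1.4]
grip_width: 0.795
t 1.95 p [0.4637 0.3696 0.0764] yang 73.95 tilt [0.0093 0.0087] g 0.795 F [-0.4  0.4 -1.4] q7 0.59
shift mm [ 1.1 -8.3 69.3]
twist 0.003
time: 2.2
position: [0.4639, 0.3694, 0.0765]
tool_rot: [0.438, 3.103, 0.015]
ft_force: [-0.1, 0.7, 0.1]
grip_width: 0.801
t 2.2 p [0.4639 0.3694 0.0765] yang 73.93 tilt [0.0096 0.0086] g 0.801 F [-0.1  0.7  0.1] q7 0.59
shift mm [ 1.3 -8.2 69.5]
twist 0.002
```

```bash
python3 -m inch '[[0.6,1,-8,0,0],[0.6,0,0,0,0],[0.6,0,0,0,0]]'; python3 go.py .461 .3625 .007 73.8;python3 -m inch '[[0.6,0,0,20,0],[0.6,0,0,20,0],[0.6,0,0,10,0],[0.6,0,0,0,0],[0.6,0,0,0,0]]'; python3 go.py .461 .3625 .007 73.8
```

```text
time: 2.58
position: [0.4604, 0.3608, 0.0762]
tool_rot: [0.439, 3.103, 0.015]
ft_force: [0.3, 0.7, -0.1]
grip_width: 0.805
t 2.58 p [0.4604 0.3608 0.0762] yang 73.89 tilt [0.0092 0.0081] g 0.805 F [ 0.3  0.7 -0.1] q7 0.6
shift mm [ 0.4  1.1 69.2]
twist 0.002
time: 3.2
position: [0.462, 0.3622, 0.0263]
tool_rot: [0.439, 3.101, 0.018]
ft_force: [1.0, -0.6, -0.1]
grip_width: 0.8
t 3.2 p [0.462  0.3622 0.0263] yang 73.89 tilt [0.0112 0.01  ] g 0.8 F [ 1.  -0.6 -0.1] q7 0.6
shift mm [ 1.2 -0.2 19.3]
twist 0.002
```

```bash
python3 -m inch '[[0.6,1,0,10,0],[0.6,0,0,9,0],[0.6,0,0,0,0]]'; python3 go.py .461 .3625 .007 73.8;python3 -m inch '[[-1,0,0,0,0],[-1,0,0,0,0],[-1,0,0,0,0],[-1,0,0,0,0],[-1,0,0,0,0]]' 40; python3 go.py .461 .3625 .007 73.8
```

```text
time: 3.58
position: [0.4617, 0.3632, 0.0071]
tool_rot: [0.439, 3.1, 0.02]
ft_force: [0.3, 0.7, -0.4]
grip_width: 0.798
t 3.58 p [0.4617 0.3632 0.0071] yang 73.89 tilt [0.0125 0.0113] g 0.798 F [ 0.3  0.7 -0.4] q7 0.6
shift mm [ 0.5 -0.9  0.1]
twist 0.002
time: 4.2
position: [0.462, 0.3634, 0.0075]
tool_rot: [0.439, 3.099, 0.021]
ft_force: [-0.3, 0.1, -1.7]
grip_width: 0.476
t 4.2 p [0.462  0.3634 0.0075] yang 73.89 tilt [0.0131 0.0117] g 0.476 F [-0.3  0.1 -1.7] q7 0.6
shift mm [ 0.7 -1.2  0.5]
twist 0.002
```

```bash
python3 -m inch '[[-1,0,0,-15,0],[-1,0,0,-35,0],[-1,0,0,-40,0],[-1,0,0,-25,0],[-1,0,0,-5,0]]'; python3 go.py .6087 .1732 .12 73.8
```

```text
time: 4.82
position: [0.4579, 0.3597, 0.1301]
tool_rot: [0.44, 3.104, 0.012]
ft_force: [0.2, 0.1, -4.5]
grip_width: 0.477
t 4.83 p [0.4579 0.3597 0.1301] yang 73.88 tilt [0.0076 0.0068] g 0.477 F [ 0.2  0.1 -4.5] q7 0.59
shift mm [-196.6 -137.4    9.9]
twist 0.001
```

```bash
python3 -m inch '[[-1,-20,-14,0,0],[-1,-40,-28,0,0],[-1,-48,-33,0,0],[-1,-40,-28,0,0],[-1,-25,-18,0,0]]';python3 -m inch '[[-1,-12,-8,0,0],[-1,-3,-2,0,0],[-1,0,0,0,0],[-1,0,0,0,0]]'; python3 go.py .6087 .1732 .06 73.8
```

```text
time: 5.45
position: [0.5885, 0.1946, 0.1247]
tool_rot: [-0.425, -3.111, -0.008]
ft_force: [0.7, 0.6, -3.7]
grip_width: 0.48
time: 5.95
position: [0.5982, 0.1807, 0.1216]
tool_rot: [-0.425, -3.106, -0.005]
ft_force: [-0.3, 0.9, -4.6]
grip_width: 0.478
t 5.95 p [0.5982 0.1807 0.1216] yang 74.41 tilt [-0.0066  0.0043] g 0.478 F [-0.3  0.9 -4.6] q7 1.02
shift mm [-12.6  -4.6  61.5]
twist 0.011
```

```bash
python3 -m inch '[[-1,-12,-5,10,0],[-1,0,0,25,0],[-1,0,0,20,0],[-1,0,0,0,0],[-1,0,0,0,0]]'; python3 go.py .6087 .1732 .0225 73.8
```

```text
time: 6.58
position: [0.6095, 0.1746, 0.0644]
tool_rot: [-0.418, -3.108, -0.007]
ft_force: [-0.1, 0.2, -3.7]
grip_width: 0.479
t 6.58 p [0.6095 0.1746 0.0644] yang 74.68 tilt [-0.0047  0.005 ] g 0.479 F [-0.1  0.2 -3.7] q7 1.05
shift mm [ 0.1 -1.7 41.9]
twist 0.015
```

```bash
python3 -m inch '[[-1,0,-2,15,0],[-1,0,0,15,0],[-1,0,0,8,0],[-1,0,0,3,0],[-1,0,0,0,0]]'; python3 go.py .6087 .1732 .0225 73.8
```

```text
time: 7.2
position: [0.6098, 0.173, 0.022]
tool_rot: [-0.418, -3.11, -0.009]
ft_force: [-0.6, -0.1, -4.0]
grip_width: 0.478
t 7.2 p [0.6098 0.173  0.022 ] yang 74.69 tilt [-0.0024  0.0058] g 0.478 F [-0.6 -0.1 -4. ] q7 1.06
shift mm [ 1.1 -0.1 -0.5]
twist 0.016
```

```bash
python3 -m inch '[[-1,0,0,1,0],[-1,0,0,0,0],[-0.2,0,0,0,0],[0.6,0,0,0,0],[0.6,0,0,0,0]]'; python3 go.py;python3 -m inch '[[0.6,0,0,-15,0],[0.6,0,0,-30,0],[0.6,0,0,-35,0],[1,0,0,-25,0],[1,0,0,-5,0]]'; python3 go.py .458 .0445 .12 0
```

```text
time: 7.82
position: [0.612, 0.1738, 0.0238]
tool_rot: [0.418, 3.112, 0.012]
ft_force: [-0.2, 0.6, 0.0]
grip_width: 0.63
t 7.83 p [0.612  0.1738 0.0238] yang 74.7 tilt [0.0023 0.0076] g 0.63 F [-0.2  0.6  0. ] q7 1.06
time: 8.45
position: [0.6139, 0.1733, 0.1431]
tool_rot: [0.418, 3.106, 0.017]
ft_force: [0.8, 0.0, 0.2]
grip_width: 0.94
t 8.45 p [0.6139 0.1733 0.1431] yang 74.68 tilt [0.0087 0.0097] g 0.94 F [0.8 0.  0.2] q7 1.05
shift mm [ 116.4 -165.7   20.5]
twist 1.303
```

```bash
python3 -m inch '[[1,0,0,0,0.15],[1,0,0,0,0.185],[1,0,0,0,0.185],[1,0,0,0,0.185],[1,0,0,0,0.185]]';python3 -m inch '[[1,0,0,0,0.185],[1,0,0,0,0.15],[1,0,0,0,0.05],[1,0,0,0,0],[1,0,0,0,0]]'; python3 go.py .458 .0445 .12 0
python3 - <<'E'
from h import *
im=snap('side','s2');cv2.imwrite('pics/c3.png',cv2.resize(im['color'][130:320,180:460],(800,543))[:,:,::-1])
E
```

```text
time: 9.07
position: [0.6132, 0.1729, 0.1428]
tool_rot: [1.739, 2.615, 0.02]
ft_force: [0.4, -0.5, -0.2]
grip_width: 0.998
time: 9.7
position: [0.6115, 0.1726, 0.1404]
tool_rot: [-2.216, -2.223, -0.014]
ft_force: [-0.5, 0.9, 0.4]
grip_width: 0.998
t 9.7 p [0.6115 0.1726 0.1404] yang 0.19 tilt [0.0045 0.0084] g 0.998 F [-0.5  0.9  0.4] q7 -0.2
shift mm [-127.8 -154.    18.7]
twist 0.003
```

View pics/c3.png

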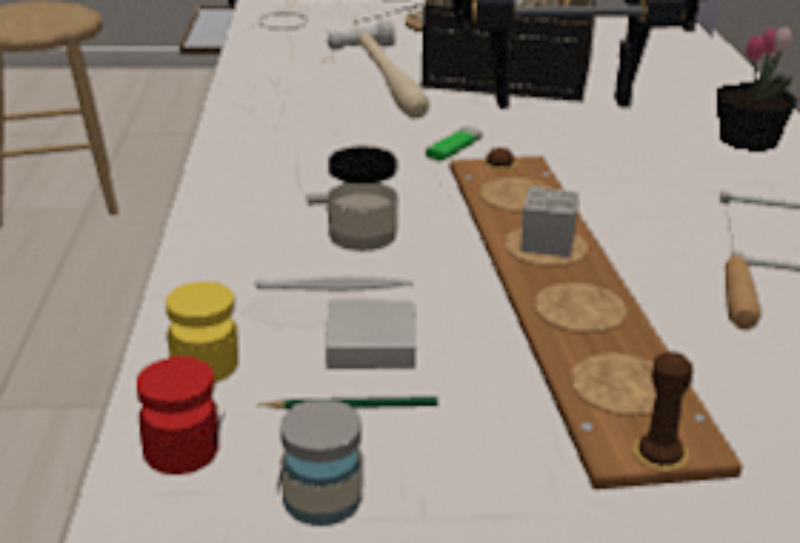

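The doming block stands upright in the middle of disc b, at crop (550,222). Next is the steel block.

```bash
python3 -m inch '[[1,-15,-20,0,0],[1,-30,-36,0,0],[1,-32,-40,0,0],[1,-25,-30,0,0],[1,-15,-20,0,0]]';python3 -m inch '[[1,-7,-8,5,0],[1,-2,-2,5,0],[1,0,0,0,0],[1,0,0,0,0]]'; python3 go.py .458 .0445 .06 0
```

```text
time: 10.38
position: [0.4631, 0.0527, 0.1379]
tool_rot: [-2.211, -2.23, -0.016]
ft_force: [-0.4, 0.5, 0.7]
grip_width: 1.002
time: 10.88
position: [0.4538, 0.0438, 0.1276]
tool_rot: [-2.21, -2.231, -0.019]
ft_force: [0.5, 0.8, 0.2]
grip_width: 1.002
t 10.88 p [0.4538 0.0438 0.1276] yang 0.53 tilt [0.0079 0.0094] g 1.002 F [0.5 0.8 0.2] q7 -0.15
shift mm [ 0.   3.7 67.6]
twist 0.009
```

```bash
python3 -m inch '[[1,0,4,15,0.009],[1,0,0,30,0],[1,0,0,18,0],[1,0,0,5,0],[1,0,0,0,0]]'; python3 go.py .458 .0445 .003 0;python3 -m inch '[[1,0,0,15,0],[1,0,0,15,0],[1,0,0,0,0],[1,0,0,0,0]]';python3 go.py .458 .0445 .003 0
```

```text
time: 11.5
position: [0.4603, 0.0457, 0.0549]
tool_rot: [2.22, 2.223, 0.017]
ft_force: [0.3, -0.2, -0.3]
grip_width: 1.001
t 11.5 p [0.4603 0.0457 0.0549] yang 0.06 tilt [0.0076 0.0073] g 1.001 F [ 0.3 -0.2 -0.3] q7 -0.11
shift mm [-1.5 -2.7 51.9]
twist 0.001
time: 12.0
position: [0.4616, 0.0462, 0.0237]
tool_rot: [2.219, 2.222, 0.019]
ft_force: [0.2, 0.2, 0.2]
grip_width: 1.002
t 12.0 p [0.4616 0.0462 0.0237] yang 0.07 tilt [0.0095 0.0078] g 1.002 F [0.2 0.2 0.2] q7 -0.08
shift mm [-1.8 -3.8 20.6]
twist 0.001
```

```bash
python3 -m inch '[[1,-1,-3,8,0],[1,0,0,8,0],[1,0,0,4,0],[1,0,0,0,0]]'; python3 go.py .458 .0445 .003 0;python3 -m inch '[[-1,0,0,0,0],[-1,0,0,0,0],[-1,0,0,0,0],[-1,0,0,0,0]]' 50;python3 go.py .458 .0445 .003 0
```

```text
time: 12.5
position: [0.4589, 0.0454, 0.0027]
tool_rot: [2.219, 2.222, 0.021]
ft_force: [-1.5, -0.5, -0.3]
grip_width: 1.001
t 12.5 p [0.4589 0.0454 0.0027] yang 0.07 tilt [0.0105 0.0083] g 1.001 F [-1.5 -0.5 -0.3] q7 -0.06
shift mm [-0.9 -0.9 -0.3]
twist 0.001
time: 13.0
position: [0.4589, 0.0454, 0.003]
tool_rot: [2.219, 2.222, 0.021]
ft_force: [0.3, -0.4, -0.4]
grip_width: 0.733
t 13.0 p [0.4589 0.0454 0.003 ] yang 0.07 tilt [0.0103 0.0085] g 0.733 F [ 0.3 -0.4 -0.4] q7 -0.06
shift mm [-0.9 -0.9  0. ]
twist 0.001
```

```bash
python3 -m inch '[[-1,0,0,-10,0],[-1,0,0,-30,0],[-1,0,0,-40,0],[-1,0,0,-35,0],[-1,0,0,-15,0]]'; python3 -m inch '[[-1,0,0,-3,0],[-1,0,0,0,0]]';python3 go.py .5991 .2735 .12 0
```

```text
time: 13.62
position: [0.4528, 0.0431, 0.1339]
tool_rot: [-2.219, -2.22, -0.006]
ft_force: [0.7, 0.8, -6.2]
grip_width: 0.726
time: 13.88
position: [0.4521, 0.0429, 0.1361]
tool_rot: [-2.218, -2.219, -0.005]
ft_force: [-0.1, 1.1, -5.7]
grip_width: 0.732
t 13.88 p [0.4521 0.0429 0.1361] yang 0.02 tilt [-0.0003  0.005 ] g 0.732 F [-0.1  1.1 -5.7] q7 -0.17
shift mm [230.4 147.1  17.2]
twist 0.0
```

```bash
python3 -m inch '[[-1,20,13,0,0],[-1,40,25,0,0],[-1,48,31,0,0],[-1,48,31,0,0],[-1,36,23,0,0]]';python3 -m inch '[[-1,20,13,0,0],[-1,10,6,0,0],[-1,3,2,0,0],[-1,0,0,0,0],[-1,0,0,0,0]]'; python3 go.py .5991 .2735 .06 0
```

```text
time: 14.5
position: [0.5735, 0.234, 0.126]
tool_rot: [-2.223, -2.207, 0.018]
ft_force: [-0.4, -1.2, -4.5]
grip_width: 0.729
time: 15.12
position: [0.5918, 0.268, 0.1171]
tool_rot: [-2.218, -2.208, 0.038]
ft_force: [-0.1, 0.0, -5.3]
grip_width: 0.727
t 15.12 p [0.5918 0.268  0.1171] yang -0.26 tilt [-0.0257 -0.009 ] g 0.727 F [-0.1  0.  -5.3] q7 -0.36
shift mm [ 6.1  8.8 56.8]
twist -0.005
```

```bash
python3 -m inch '[[-1,6,7,15,0],[-1,0,0,25,0],[-1,0,0,15,0],[-1,0,0,3,0],[-1,0,0,0,0]]'; python3 go.py .5991 .2735 .018 0
```

```text
time: 15.75
position: [0.5987, 0.2726, 0.0566]
tool_rot: [-2.221, -2.206, 0.035]
ft_force: [0.4, 0.2, -5.0]
grip_width: 0.733
t 15.75 p [0.5987 0.2726 0.0566] yang -0.41 tilt [-0.0239 -0.0078] g 0.733 F [ 0.4  0.2 -5. ] q7 -0.35
shift mm [ 1.3  1.3 38.5]
twist -0.007
```

```bash
python3 -m inch '[[-1,1,0,15,0],[-1,0,0,14,0],[-1,0,0,6,0],[-1,0,0,2,0],[-1,0,0,0,0]]'; python3 go.py .5991 .2735 .0165 0
```

```text
time: 16.38
position: [0.5988, 0.2741, 0.0184]
tool_rot: [-2.221, -2.206, 0.031]
ft_force: [0.5, -0.3, -5.4]
grip_width: 0.731
t 16.38 p [0.5988 0.2741 0.0184] yang -0.39 tilt [-0.0218 -0.0065] g 0.731 F [ 0.5 -0.3 -5.4] q7 -0.34
shift mm [-0.5  0.4  1.9]
twist -0.007
```

```bash
python3 -m inch '[[-1,0,0,1.5,0],[-1,0,0,0,0],[0.6,0,0,0,0],[1,0,0,0,0],[1,0,0,0,0]]'; python3 go.py;python3 -m inch '[[1,0,0,-15,0],[1,0,0,-30,0],[1,0,0,-35,0],[1,0,0,-25,0],[1,0,0,-5,0]]'; python3 go.py .425 -.121 .12 -16
```

```text
time: 17.0
position: [0.6019, 0.2754, 0.0211]
tool_rot: [-2.223, -2.208, 0.02]
ft_force: [0.8, -0.1, -0.4]
grip_width: 0.939
t 17.0 p [0.6019 0.2754 0.0211] yang -0.39 tilt [-0.0152 -0.0029] g 0.939 F [ 0.8 -0.1 -0.4] q7 -0.34
time: 17.62
position: [0.605, 0.2759, 0.1392]
tool_rot: [-2.224, -2.208, 0.014]
ft_force: [-0.9, -0.3, -0.2]
grip_width: 0.997
t 17.62 p [0.605  0.2759 0.1392] yang -0.42 tilt [-0.0112 -0.0009] g 0.997 F [-0.9 -0.3 -0.2] q7 -0.37
shift mm [-398.2 -176.9   21.6]
twist 0.272
```

```bash
python3 -m inch '[[1,-25,-11,0,0],[1,-45,-20,0,0],[1,-54,-24,0,0],[1,-54,-24,0,0],[1,-54,-24,0,0]]';python3 -m inch '[[1,-50,-22,0,0],[1,-40,-18,0,0],[1,-20,-9,0,0],[1,-8,-4,0,0],[1,0,0,0,0]]'; python3 go.py .425 -.121 .09 0
```

```text
time: 18.25
position: [0.4983, 0.0434, 0.1389]
tool_rot: [-2.214, -2.218, 0.011]
ft_force: [1.4, -1.0, 0.9]
grip_width: 1.001
time: 18.88
position: [0.4415, -0.0805, 0.1386]
tool_rot: [-2.219, -2.211, 0.009]
ft_force: [-0.7, 0.2, -0.9]
grip_width: 1.0
t 18.88 p [ 0.4415 -0.0805  0.1386] yang -0.2 tilt [-0.0105  0.0021] g 1.0 F [-0.7  0.2 -0.9] q7 0.09
shift mm [-40.7 -15.8  48.6]
twist -0.004
```

```bash
python3 -m inch '[[1,-20,-8,5,0],[1,-15,-6,15,0],[1,-4,-2,15,0],[1,0,0,5,0],[1,0,0,0,0]]'; python3 go.py .425 -.121 .01 0
python3 - <<'E'
from h import *
a=snap('side','s3')['color'];b=snap('top','t3')['color']
cv2.imwrite('pics/c4.png',np.hstack([cv2.resize(a[140:310,200:450],(400,272)),cv2.resize(b[110:290,200:460],(393,272))])[:,:,::-1])
E
```

```text
time: 19.5
position: [0.4289, -0.113, 0.0972]
tool_rot: [-2.206, -2.226, 0.009]
ft_force: [0.5, 0.2, -0.3]
grip_width: 1.002
t 19.5 p [ 0.4289 -0.113   0.0972] yang 0.51 tilt [-0.0096  0.0014] g 1.002 F [ 0.5  0.2 -0.3] q7 0.2
shift mm [-8.1 -3.1 87.2]
twist 0.009
```

View pics/c4.png

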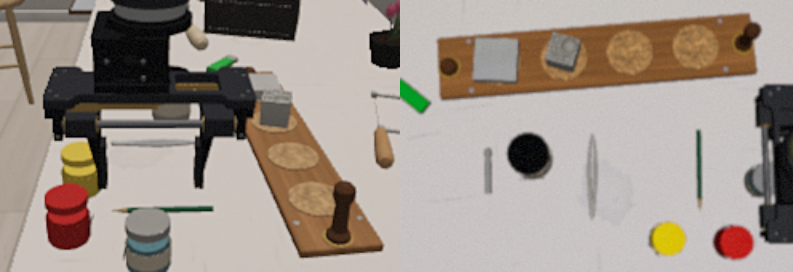

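Steel is on disc a and the dome on disc b, both central. The gripper hovers above the bead jar, just behind it in the side view. I'll correct and descend.

```bash
python3 -m inch '[[1,-8,-3,5,0],[1,0,0,8,0],[1,0,0,0,0],[1,0,0,0,0]]'; python3 go.py .425 -.121 .01 0
```

```text
time: 20.1
position: [0.4266, -0.1217, 0.0845]
tool_rot: [-2.207, -2.227, 0.006]
ft_force: [0.9, 0.5, 0.4]
grip_width: 1.0
t 20.1 p [ 0.4266 -0.1217  0.0845] yang 0.51 tilt [-0.0071  0.0016] g 1.0 F [0.9 0.5 0.4] q7 0.23
shift mm [ 0.6 -1.1 74.5]
twist 0.009
```

```bash
python3 -m inch '[[1,0,-2,15,0],[1,0,0,20,0],[1,0,0,20,0],[1,0,0,10,0],[1,0,0,3,0]]';python3 -m inch '[[1,0,0,0,0],[1,0,0,0,0]]'; python3 go.py .425 -.121 .01 0
```

```text
time: 20.72
position: [0.4234, -0.1212, 0.0124]
tool_rot: [-2.206, -2.227, 0.006]
ft_force: [0.5, -0.2, 0.6]
grip_width: 1.002
time: 20.98
position: [0.4239, -0.1213, 0.0129]
tool_rot: [-2.207, -2.228, 0.005]
ft_force: [-0.6, 0.1, 0.3]
grip_width: 1.0
t 20.98 p [ 0.4239 -0.1213  0.0129] yang 0.53 tilt [-0.0064  0.0017] g 1.0 F [-0.6  0.1  0.3] q7 0.32
shift mm [0.3 1.2 2.9]
twist 0.009
```

```bash
python3 -m inch '[[-1,0,1,1,0],[-1,0,0,0,0],[-1,0,0,0,0],[-1,0,0,0,0],[-1,0,0,0,0]]' 20;python3 go.py;python3 -m inch '[[-1,0,0,-10,0],[-1,0,0,-30,0],[-1,0,0,-40,0],[-1,0,0,-35,0],[-1,0,0,-15,0]]'; python3 -m inch '[[-1,0,0,-3,0],[-1,0,0,0,0]]';python3 go.py .6183 .0736 .12 0
```

```text
time: 21.6
position: [0.426, -0.1213, 0.0129]
tool_rot: [-2.208, -2.229, 0.002]
ft_force: [-0.7, -0.5, 0.4]
grip_width: 0.54
t 21.6 p [ 0.426  -0.1213  0.0129] yang 0.54 tilt [-0.0038  0.0021] g 0.54 F [-0.7 -0.5  0.4] q7 0.32
time: 22.22
position: [0.4245, -0.1219, 0.1469]
tool_rot: [-2.208, -2.226, 0.007]
ft_force: [1.0, -0.4, -0.6]
grip_width: 0.541
time: 22.48
position: [0.4243, -0.1217, 0.1497]
tool_rot: [-2.208, -2.226, 0.006]
ft_force: [0.6, -0.4, -1.4]
grip_width: 0.542
t 22.48 p [ 0.4243 -0.1217  0.1497] yang 0.47 tilt [-0.0075  0.0018] g 0.542 F [ 0.6 -0.4 -1.4] q7 0.17
shift mm [193.7 195.8  28.6]
twist 0.008
```

```bash
python3 -m inch '[[-1,16,16,0,0],[-1,34,34,0,0],[-1,40,40,0,0],[-1,38,38,0,0],[-1,28,28,0,0]]';python3 -m inch '[[-1,16,17,5,0],[-1,10,10,5,0],[-1,3,3,0,0],[-1,0,0,0,0],[-1,0,0,0,0]]'; python3 go.py .6183 .0736 .08 0
```

```text
time: 23.1
position: [0.5823, 0.0427, 0.1412]
tool_rot: [-2.207, -2.218, 0.014]
ft_force: [-0.4, -0.5, -0.9]
grip_width: 0.54
time: 23.72
position: [0.6119, 0.0787, 0.1236]
tool_rot: [-2.196, -2.221, 0.027]
ft_force: [-0.2, -0.1, -0.9]
grip_width: 0.539
t 23.73 p [0.6119 0.0787 0.1236] yang 0.64 tilt [-0.0248  0.0003] g 0.539 F [-0.2 -0.1 -0.9] q7 -0.02
shift mm [-5.2  7.4 43.4]
twist 0.011
```

```bash
python3 -m inch '[[-1,-5,6,10,0],[-1,0,0,20,0],[-1,0,0,15,0],[-1,0,0,3,0],[-1,0,0,0,0]]'; python3 go.py .6183 .0736 .028 0
```

```text
time: 24.35
position: [0.616, 0.0712, 0.0719]
tool_rot: [-2.199, -2.217, 0.028]
ft_force: [-0.2, 0.5, -1.5]
grip_width: 0.541
t 24.35 p [0.616  0.0712 0.0719] yang 0.46 tilt [-0.0257  0.0004] g 0.541 F [-0.2  0.5 -1.5] q7 0.01
shift mm [ 2.3  3.5 43.8]
twist 0.008
```

```bash
python3 -m inch '[[-1,2,2,15,0],[-1,0,0,15,0],[-1,0,0,10,0],[-1,0,0,3,0],[-1,0,0,0,0]]'; python3 go.py .6183 .0736 .027 0
```

```text
time: 24.98
position: [0.6174, 0.074, 0.0273]
tool_rot: [-2.199, -2.218, 0.026]
ft_force: [0.1, 1.2, 1.0]
grip_width: 0.54
t 24.98 p [0.6174 0.074  0.0273] yang 0.5 tilt [-0.0251  0.0011] g 0.54 F [0.1 1.2 1. ] q7 0.03
shift mm [-0.4  0.9  0.3]
twist 0.009
```

```bash
python3 -m inch '[[0.2,0,0,0,0],[0.8,0,0,0,0],[1,0,0,0,0],[1,0,0,0,0]]'; python3 go.py;python3 -m inch '[[1,0,0,-15,0],[1,0,0,-30,0],[1,0,0,-35,0],[1,0,0,-25,0],[1,0,0,-5,0]]'; python3 go.py .4545 .2169 .14 0
```

```text
time: 25.48
position: [0.6183, 0.074, 0.028]
tool_rot: [-2.199, -2.219, 0.024]
ft_force: [0.3, 1.0, -0.5]
grip_width: 0.851
t 25.48 p [0.6183 0.074  0.028 ] yang 0.5 tilt [-0.0232  0.0013] g 0.851 F [ 0.3  1.  -0.5] q7 0.03
time: 26.1
position: [0.6215, 0.0736, 0.1449]
tool_rot: [-2.201, -2.219, 0.021]
ft_force: [0.5, 1.0, -0.0]
grip_width: 1.005
t 26.1 p [0.6215 0.0736 0.1449] yang 0.47 tilt [-0.021   0.0016] g 1.005 F [ 0.5  1.  -0. ] q7 -0.01
shift mm [ 144.7 -165.7    8.6]
twist 0.008
```

```bash
python3 -m inch '[[1,14,-16,0,0],[1,28,-32,0,0],[1,32,-37,0,0],[1,28,-32,0,0],[1,20,-22,0,0]]';python3 -m inch '[[1,10,-12,0,0],[1,5,-6,0,0],[1,0,0,0,0],[1,0,0,0,0]]'; python3 go.py .4545 .2169 .1 0
```

```text
time: 26.72
position: [0.4714, 0.1983, 0.1434]
tool_rot: [-2.2, -2.216, 0.033]
ft_force: [0.8, -0.0, -0.7]
grip_width: 1.003
time: 27.22
position: [0.446, 0.2163, 0.1409]
tool_rot: [-2.189, -2.223, 0.042]
ft_force: [0.5, 1.0, 0.6]
grip_width: 0.998
t 27.23 p [0.446  0.2163 0.1409] yang 0.88 tilt [-0.0343 -0.0037] g 0.998 F [0.5 1.  0.6] q7 -0.45
shift mm [ 0.6  9.9 40.5]
twist 0.015
```

```bash
python3 - <<'E'
from h import *
a=snap('side','s4')['color'];b=snap('top','t4')['color']
cv2.imwrite('pics/c5.png',np.hstack([cv2.resize(a[140:310,200:450],(400,272)),cv2.resize(b[110:290,200:460],(393,272))])[:,:,::-1])
E
```

```text
(no output)
```

View pics/c5.png

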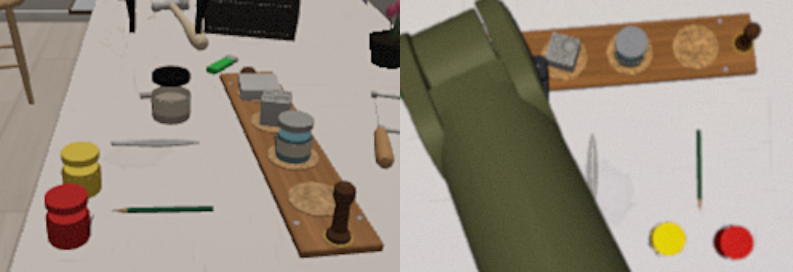

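The bead jar stands on disc c. The gripper is above the pumice jar, which is hidden from the top camera.

```bash
python3 -m inch '[[1,0,9,0,0],[1,0,0,10,0],[1,0,0,0,0],[1,0,0,0,0]]'; python3 go.py .4545 .2169 .024 0
```

```text
time: 27.82
position: [0.4567, 0.2149, 0.1295]
tool_rot: [-2.193, -2.219, 0.043]
ft_force: [-0.6, -0.9, -0.2]
grip_width: 1.001
t 27.82 p [0.4567 0.2149 0.1295] yang 0.67 tilt [-0.0342 -0.0045] g 1.001 F [-0.6 -0.9 -0.2] q7 -0.43
shift mm [  2.5   1.5 105.5]
twist 0.012
```

```bash
python3 -m inch '[[1,2,0,12,0],[1,0,0,22,0],[1,0,0,22,0],[1,0,0,12,0],[1,0,0,3,0]]';python3 -m inch '[[1,0,0,0,0],[1,0,0,0,0]]'; python3 go.py .4545 .2169 .024 0
```

```text
time: 28.45
position: [0.4535, 0.2176, 0.0549]
tool_rot: [-2.192, -2.22, 0.042]
ft_force: [0.2, 0.8, 0.5]
grip_width: 0.994
time: 28.7
position: [0.4541, 0.2179, 0.0556]
tool_rot: [-2.192, -2.22, 0.04]
ft_force: [-0.2, 0.3, 0.9]
grip_width: 1.001
t 28.7 p [0.4541 0.2179 0.0556] yang 0.74 tilt [-0.0331 -0.0032] g 1.001 F [-0.2  0.3  0.9] q7 -0.4
shift mm [-0.9  1.4 31.6]
twist 0.013
```

```bash
python3 -m inch '[[1,-1,1,12,0],[1,0,0,12,0],[1,0,0,6,0],[1,0,0,1,0],[1,0,0,0,0]]'; python3 go.py .4545 .2169 .024 0;python3 -m inch '[[-1,0,0,0,0],[-1,0,0,0,0],[-1,0,0,0,0],[-1,0,0,0,0]]' 20;python3 go.py
```

```text
time: 29.32
position: [0.4545, 0.2169, 0.0228]
tool_rot: [-2.192, -2.22, 0.038]
ft_force: [0.3, 0.0, 0.4]
grip_width: 1.002
t 29.32 p [0.4545 0.2169 0.0228] yang 0.74 tilt [-0.0324 -0.0027] g 1.002 F [0.3 0.  0.4] q7 -0.37
shift mm [ 0.  -0.  -1.1]
twist 0.013
time: 29.82
position: [0.4551, 0.2173, 0.0237]
tool_rot: [-2.192, -2.221, 0.036]
ft_force: [0.4, -0.2, -1.1]
grip_width: 0.678
t 29.82 p [0.4551 0.2173 0.0237] yang 0.74 tilt [-0.031  -0.0017] g 0.678 F [ 0.4 -0.2 -1.1] q7 -0.37
```

```bash
python3 -m inch '[[-1,0,0,-10,0],[-1,0,0,-30,0],[-1,0,0,-40,0],[-1,0,0,-35,0],[-1,0,0,-15,0]]'; python3 -m inch '[[-1,0,0,-3,0],[-1,0,0,0,0]]';python3 go.py .6279 -.0259 .14 0
```

```text
time: 30.45
position: [0.4581, 0.2165, 0.1577]
tool_rot: [-2.193, -2.22, 0.041]
ft_force: [-0.1, 1.3, -2.1]
grip_width: 0.677
time: 30.7
position: [0.458, 0.2165, 0.1606]
tool_rot: [-2.192, -2.22, 0.041]
ft_force: [0.6, -0.2, -1.6]
grip_width: 0.679
t 30.7 p [0.458  0.2165 0.1606] yang 0.7 tilt [-0.0336 -0.0035] g 0.679 F [ 0.6 -0.2 -1.6] q7 -0.44
shift mm [-244.4  167.5   15.7]
twist 0.012
```

```bash
python3 -m inch '[[-1,-18,12,0,0],[-1,-40,27,0,0],[-1,-48,33,0,0],[-1,-46,32,0,0],[-1,-36,25,0,0]]';python3 -m inch '[[-1,-24,17,0,0],[-1,-13,9,0,0],[-1,-4,3,0,0],[-1,0,0,0,0],[-1,0,0,0,0]]'; python3 go.py .6279 -.0259 .09 0
```

```text
time: 31.32
position: [0.5872, 0.0301, 0.148]
tool_rot: [-2.174, -2.228, 0.058]
ft_force: [-0.1, 1.0, -1.1]
grip_width: 0.675
time: 31.95
position: [0.6152, -0.013, 0.141]
tool_rot: [-2.174, -2.22, 0.071]
ft_force: [-0.6, 0.6, -0.8]
grip_width: 0.678
t 31.95 p [ 0.6152 -0.013   0.141 ] yang 1.19 tilt [-0.0559 -0.009 ] g 0.678 F [-0.6  0.6 -0.8] q7 0.15
shift mm [-12.8  15.3  50.3]
twist 0.021
```

```bash
python3 -m inch '[[-1,-8,8,5,0],[-1,-5,5,15,0],[-1,0,0,15,0],[-1,0,0,3,0],[-1,0,0,0,0]]'; python3 go.py .6279 -.0259 .039 0
```

```text
time: 32.58
position: [0.6261, -0.0247, 0.0989]
tool_rot: [-2.169, -2.222, 0.071]
ft_force: [0.1, 0.2, -0.1]
grip_width: 0.676
t 32.58 p [ 0.6261 -0.0247  0.0989] yang 1.36 tilt [-0.0574 -0.008 ] g 0.676 F [ 0.1  0.2 -0.1] q7 0.19
shift mm [-0.9  5.2 59.7]
twist 0.024
```

```bash
python3 -m inch '[[-1,-1,5,15,0],[-1,0,0,20,0],[-1,0,0,12,0],[-1,0,0,3,0],[-1,0,0,0,0]]'; python3 go.py .6279 -.0259 .039 0
```

```text
time: 33.2
position: [0.6281, -0.0256, 0.0448]
tool_rot: [-2.168, -2.222, 0.072]
ft_force: [0.8, 1.3, -0.3]
grip_width: 0.677
t 33.2 p [ 0.6281 -0.0256  0.0448] yang 1.38 tilt [-0.058  -0.0079] g 0.677 F [ 0.8  1.3 -0.3] q7 0.22
shift mm [-0.2  0.2  5.8]
twist 0.024
```

```bash
python3 -m inch '[[-1,0,0,4,0],[-1,0,0,2,0],[-1,0,0,0,0]]'; python3 go.py .6279 -.0259 .0385 0
```

```text
time: 33.58
position: [0.6286, -0.0257, 0.0395]
tool_rot: [-2.169, -2.223, 0.069]
ft_force: [-0.4, 0.4, -1.5]
grip_width: 0.679
t 33.58 p [ 0.6286 -0.0257  0.0395] yang 1.39 tilt [-0.0559 -0.0077] g 0.679 F [-0.4  0.4 -1.5] q7 0.22
shift mm [-0.2 -0.7  1.1]
twist 0.024
```

```bash
python3 -m inch '[[-1,0,0,1.5,0],[-1,0,0,0,0]]'; python3 go.py;python3 -m inch '[[-0.1,0,0,0,0],[0.6,0,0,0,0],[1,0,0,0,0],[1,0,0,0,0]]'; python3 go.py;python3 -m inch '[[1,0,0,-12,0],[1,0,0,-25,0],[1,0,0,-35,0],[1,0,0,-30,0],[1,0,0,-15,0]]'; python3 go.py .5 .35 .16 0
```

```text
time: 33.83
position: [0.6289, -0.0257, 0.0385]
tool_rot: [-2.17, -2.223, 0.068]
ft_force: [0.1, -0.2, -1.6]
grip_width: 0.679
t 33.83 p [ 0.6289 -0.0257  0.0385] yang 1.39 tilt [-0.0549 -0.0076] g 0.679 F [ 0.1 -0.2 -1.6] q7 0.22
time: 34.33
position: [0.6293, -0.0257, 0.039]
tool_rot: [-2.17, -2.224, 0.067]
ft_force: [0.6, -0.3, 0.2]
grip_width: 0.927
t 34.33 p [ 0.6293 -0.0257  0.039 ] yang 1.39 tilt [-0.0541 -0.0075] g 0.927 F [ 0.6 -0.3  0.2] q7 0.22
time: 34.95
position: [0.6357, -0.0251, 0.1613]
tool_rot: [-2.171, -2.223, 0.068]
ft_force: [-0.4, 0.7, 0.2]
grip_width: 1.003
t 34.95 p [ 0.6357 -0.0251  0.1613] yang 1.36 tilt [-0.0543 -0.0078] g 1.003 F [-0.4  0.7  0.2] q7 0.18
shift mm [ 378.2 -126.5    5.7]
twist 0.024
```

```bash
python3 -m inch '[[1,-8,-16,0,0],[1,-18,-36,0,0],[1,-22,-44,0,0],[1,-20,-40,0,0],[1,-15,-30,0,0]]';python3 -m inch '[[1,-8,-15,0,0],[1,0,0,0,0],[1,0,0,0,0],[1,0,0,0,0]]'
python3 - <<'E'
from h import *
im=snap('top','t5');s=snap('side','s5');P=cloud(im);hsv=cv2.cvtColor(im['color'],cv2.COLOR_RGB2HSV)
D=dict(d=('pum',.6279,-.0259,.088),c=('bead',.6183,.0736,.071),b=('dome',.6087,.1732,.056),a=('steel',.5991,.2727,.034))
for k,(n,x,y,h) in D.items():
    m=(abs(P[...,2]-h)<.007)&(np.hypot(P[...,0]-x,P[...,1]-y)<.053)
    q=P[m];r,sz,an=cv2.minAreaRect((q[:,:2]*1000).astype(np.float32))
    A=np.c_[q[:,:2],np.ones(len(q))];pl=np.linalg.lstsq(A,q[:,2],rcond=None)[0]
    print(k,n,'z',q[:,2].mean().round(4),'err mm',np.round(np.array(r)-[x*1e3,y*1e3],1),np.round((q[:,:2].mean(0)-[x,y])*1e3,1),'size',np.round(sz,1),'slope',pl[:2].round(3))
a=s['color'];b=im['color']
cv2.imwrite('pics/c6.png',np.hstack([cv2.resize(a[140:310,200:450],(400,272)),cv2.resize(b[110:290,200:460],(393,272))])[:,:,::-1])
E
python3 go.py
```

```text
time: 35.58
position: [0.4698, -0.1132, 0.1719]
tool_rot: [-2.168, -2.229, 0.066]
ft_force: [-0.4, 0.8, 1.0]
grip_width: 0.998
time: 36.08
position: [0.4536, -0.1223, 0.173]
tool_rot: [-2.17, -2.226, 0.062]
ft_force: [0.3, -0.1, -0.6]
grip_width: 0.996
d pum z 0.0879 err mm [-0.3  0.1] [-0.7  0.3] size [58.2 57.8] slope [ 0.011 -0.005]
c bead z 0.0708 err mm [-1.8  0.4] [-2.3  0.3] size [45.5 46. ] slope [ 0.009 -0.004]
b dome z 0.055 err mm [ 0.6 -0.4] [-0.4  0.5] size [42.1 42.7] slope [-0.019  0.052]
a steel z 0.0342 err mm [0.2 0. ] [-0.5 -0.5] size [64.3 64.7] slope [0.008 0.004]
t 36.17 p [ 0.4535 -0.1223  0.173 ] yang 1.46 tilt [-0.0508 -0.0066] g 0.998 F [ 0.6  0.2 -0.7] q7 0.21
```

View pics/c6.png

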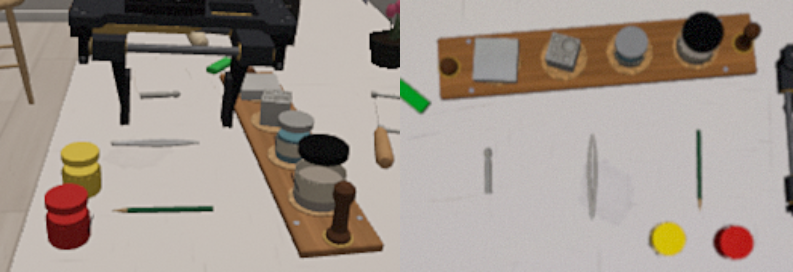

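All four are within about 2.5 mm of centre at the right heights. The dome's 0.05 slope comes from its hollows. The arm is clear and still, so I'm handing in.

```bash
python3 -c "
from bench import ctrl
print(ctrl.close_job())"
```

```text
the job is handed in; nothing more can be done
None
```

The job is handed in. Counted from the tall post at the mark_d end, the order is pumice jar on mark_d, bead jar on mark_c, doming block on mark_b and flat steel block on mark_a. All four are released, and the arm is clear of them. The robot clock read about 36 s of the 104 s allowed.

The last camera check put every piece within about 2.5 mm of its disc centre, with its top within 1 mm of the expected height. The fitted top surfaces sloped about 0.01 rad, except the doming block at 0.055 rad. I put that down to the hollows in its top, because it stands upright in both views. The tool had tilted up to 0.06 rad by the pumice jar placement, but its lid slope was still only about 0.01 rad. No check failed, and the hand-in gave no verdict.

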